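# Set the hole punches out by size on the rack board

### The job

Line up the four steel hole punches on the board by size, one standing upright on the middle of each cork pad: the largest on the pad next to the stone slab, then each smaller one in turn, with the smallest at the far end beside the bottle. Do not tip any punch over, and do not shift or knock over the bottle.

Things in the scene. Friction and masses are not known exactly. Their poses are not given: they have to be found in the camera images.
- punch_a: The smallest of four loose plain-steel hole punches: stands upright on its round cutting mouth. Mouth body 24 mm diameter, tapering to a straight round shank 16 mm diameter over the top 55 mm (a thin dark collar at its lower end, 1.2 mm wider); total height 80 mm; 0.12 kg nominal, up to 25% more or less. Origin at the centre of the mouth's underside, z up towards the struck end; round, so its yaw does not matter.
- punch_b: The second smallest of four loose plain-steel hole punches: stands upright on its round cutting mouth. Mouth body 33 mm diameter, tapering to a straight round shank 18 mm diameter over the top 55 mm (a thin dark collar at its lower end, 1.2 mm wider); total height 95 mm; 0.2 kg nominal, up to 25% more or less. Origin at the centre of the mouth's underside, z up towards the struck end; round, so its yaw does not matter.
- punch_c: The second largest of four loose plain-steel hole punches: stands upright on its round cutting mouth. Mouth body 42 mm diameter, tapering to a straight round shank 20 mm diameter over the top 55 mm (a thin dark collar at its lower end, 1.2 mm wider); total height 110 mm; 0.32 kg nominal, up to 25% more or less. Origin at the centre of the mouth's underside, z up towards the struck end; round, so its yaw does not matter.
- punch_d: The largest of four loose plain-steel hole punches: stands upright on its round cutting mouth. Mouth body 51 mm diameter, tapering to a straight round shank 22 mm diameter over the top 55 mm (a thin dark collar at its lower end, 1.2 mm wider); total height 125 mm; 0.45 kg nominal, up to 25% more or less. Origin at the centre of the mouth's underside, z up towards the struck end; round, so its yaw does not matter.
- pad1: One of four identical round cork pads, 58 mm diameter, 4 mm thick, fixed in a straight row 82 mm apart on a dark wooden board (330 x 90 mm, 18 mm thick, fixed to the bench). Pad 1 of 4, counted from the robot's right to its left. Origin at the centre of the pad's underside, 18 mm above the bench, so a punch standing on it has its mouth 22 mm above the bench; the pad's y axis runs along the row towards the higher-numbered pads, z up.
- pad2: One of four identical round cork pads, 58 mm diameter, 4 mm thick, fixed in a straight row 82 mm apart on a dark wooden board (330 x 90 mm, 18 mm thick, fixed to the bench). Pad 2 of 4, counted from the robot's right to its left. Origin at the centre of the pad's underside, 18 mm above the bench, so a punch standing on it has its mouth 22 mm above the bench; the pad's y axis runs along the row towards the higher-numbered pads, z up.
- pad3: One of four identical round cork pads, 58 mm diameter, 4 mm thick, fixed in a straight row 82 mm apart on a dark wooden board (330 x 90 mm, 18 mm thick, fixed to the bench). Pad 3 of 4, counted from the robot's right to its left. Origin at the centre of the pad's underside, 18 mm above the bench, so a punch standing on it has its mouth 22 mm above the bench; the pad's y axis runs along the row towards the higher-numbered pads, z up.
- pad4: One of four identical round cork pads, 58 mm diameter, 4 mm thick, fixed in a straight row 82 mm apart on a dark wooden board (330 x 90 mm, 18 mm thick, fixed to the bench). Pad 4 of 4, counted from the robot's right to its left. Origin at the centre of the pad's underside, 18 mm above the bench, so a punch standing on it has its mouth 22 mm above the bench; the pad's y axis runs along the row towards the higher-numbered pads, z up.
- slab: Pale stone pounding slab, 90 x 100 mm, 30 mm thick, fixed on the bench just beyond one end of the board (either end). Its centre is 112 mm along the row from the end pad. Origin at the centre of its underside.
- bottle: Loose brown closed bottle, 52 mm diameter, 110 mm tall, standing beyond the board's other end, its axis 112 mm along the row from that end pad; a bystander. Origin at the centre of its underside, z up.

How it is judged:
By the outcome, as a careful person would: the job done as asked, in the order asked, and still so for the second after the job is handed in, with the robot touching nothing.
It also fails if it takes over 99 s, if anything falls off the work surface, if the arm or the gripper's body presses on something with over 40 N, if the wrist force passes 120 N, or if a joint passes its speed limit or range.

### The arm

A 6-joint arm with a two-finger parallel gripper is mounted at the origin on the work surface. World frame = base frame: x ahead of the robot, y to its left, z up, the work surface at z = 0. Lengths are in mm, angles in rad, forces in N, time in s.
With the tool pointing down it reaches from about 350 to 975 mm from the base axis. Payload 7.1 kg.
Tool frame: the origin (TCP) lies on the front face of the gripper's body, between the roots of the fingers; the fingertips stand 80 mm ahead of it and the grasp point (between the pads) lies 61 mm ahead of it (env.tips_ahead is the distance from the TCP to the fingertips, in mm); z points along the fingers, y is the direction in which the jaws open and shut (so a half turn about z gives the same grasp; the last joint's range is limited). The gripper opens to 88 mm and grips with 3 to 60 N. Pads are 20 mm wide; open, the fingers measure 115 mm over their backs; the gripper's body (75 mm by 178 mm) begins 61 mm behind the grasp point.
Start: joints at [1.165, 0.423, 1.63, -0, 1.089, -0.019], TCP at [235.735, 578.822, 302.675] pointing down, gripper open.
Joint ranges: [-3, 3], [-0.9, 2.11], [0.09, 2.58], [-1.31, 4.45], [0.11, 2.69], [-2.54, 2.54]. Speed limits (rad/s): [2.39, 2.39, 3.01, 3.14, 3.14, 3.14].

### API

Orientations are given as a unit quaternion [x, y, z, w].
In Python, from station import env, set_gripper, viewer, workorder gives the robot as it stands. Calls block until the motion is done:
- env.reach(position, orientation): joint-space move of the TCP to a pose.
- env.move_l(position, rot=None, rate=150, f_stop=None): straight line of the TCP; rot=None keeps the orientation; rate is the mean speed in mm/s. With f_stop (N) it stops when the force on the tool has changed by that much, and returns True; else False.
- env.move_joints(angles): joint-space move.
- set_gripper(opening): finger opening in mm; the grip force is fixed at half the most; returns when the fingers have stopped.
- env.hold(seconds).
- env.ik(position, orientation): joint angles nearest the present ones, or None.
- env.read_state(): the state.
- viewer.camera(name): name is "scene" or "top" or "wrist"; returns the picture (480x640x3 uint8, blue, green, red); there is no depth.
- viewer.camera_params(name): a dict with "fx", "fy", "cx", "cy" (pixels), "dist" ([k1, k2, p1, p2, k3] as OpenCV has them; the pictures are not rectified), "pose" (4x4, takes a point from camera to world coordinates); the wrist camera has in their place "tool_from_camera" (4x4, takes a point from camera to tool coordinates, whose origin is the TCP and whose axes are the flange's). Camera axes: x right, y up, looking along -z (the intrinsics and any distortion apply to the point x, -y, -z); pixel columns grow to the right and rows downward; lengths in mm; the calibration is good to about 2 mm. A picture is of the moment at which its call begins: read the wrist's pose just before it. camera_params takes no time and is no camera call.
A pose or a line that the arm cannot do raises env.IKError and nothing moves.
- workorder.sign_off(): hands the job in, once; it reports no verdict.
The state is a dict: "time_s": time; "qpos": joint angles; "dq": joint speeds; "tau": joint torques, N m; "tool_pos": TCP position; "orientation": TCP orientation; "force": force on the tool from outside, world axes, zero at the start; "wrist_torque": the same for the moment, N m; "width": finger opening in mm.
Only numpy, scipy, OpenCV 4.12 (cv2) and the standard library are available. Lean on these libraries where they do the work, as an engineer would, in place of code of your own. Each camera call takes 0.05 s, during which the arm holds its last target.

## Working session

There is one attempt and no reset: what is moved stays moved. The work goes in short steps, each a Python script; the robot and the scene stay as the last script left them, time stands still between calls to the robot, and variables do not carry over. Pictures are saved under pics/ and viewed, and the job is handed in when it is done.

```bash
ls; mkdir -p pics; python3 - <<'E'
from station import env, set_gripper, viewer, workorder
import cv2
for n in("scene","top"):
    im=viewer.camera(n); cv2.imwrite(f"pics/{n}0.png",im); print(n,viewer.camera_params(n))
print(viewer.camera_params("wrist")); print(env.read_state())
E
```

```text
pics
scene {'fx': 456.7146200873177, 'fy': 456.7146200873177, 'cx': 326.1810605782282, 'cy': 237.19123122333556, 'dist': array([-0.10963532,  0.        ,  0.        ,  0.        ,  0.        ]), 'pose': array([[-8.70474073e-01, -4.14234306e-01,  2.65866183e-01,
         7.30443915e+02],
       [ 4.92124409e-01, -7.42754626e-01,  4.54014462e-01,
         3.47658715e+02],
       [ 9.40497179e-03,  5.26047056e-01,  8.50403458e-01,
         6.80286627e+02],
       [ 0.00000000e+00,  0.00000000e+00,  0.00000000e+00,
         1.00000000e+00]])}
top {'fx': 454.58856630930717, 'fy': 454.58856630930717, 'cx': 313.89246559980563, 'cy': 236.43504749656566, 'dist': array([-0.05405,  0.     ,  0.     ,  0.     ,  0.     ]), 'pose': array([[-2.19406685e-02,  9.93709270e-01, -1.09820278e-01,
         4.46955792e+02],
       [-9.99574175e-01, -1.96901861e-02,  2.15352313e-02,
         3.46104289e+00],
       [ 1.92373773e-02,  1.10246011e-01,  9.93718139e-01,
         9.48019686e+02],
       [ 0.00000000e+00,  0.00000000e+00,  0.00000000e+00,
         1.00000000e+00]])}
{'fx': 362.85634891909024, 'f
[... 488 characters left out ...]
0,
         1.00000000e+00]])}
{'time_s': 0.1, 'qpos': array([ 1.16502857e+00,  4.23770695e-01,  1.63058953e+00,  1.96171199e-05,
        1.08859963e+00, -1.89850421e-02]), 'dq': array([ 0.00081238, -0.00168244, -0.00226634,  0.00113763,  0.00098111,
       -0.00035826]), 'tau': array([-6.09866129e-04, -5.45609021e+01, -2.74321890e+01,  6.45096763e-02,
        1.88547769e-02, -7.82365328e-05]), 'tool_pos': array([235.56931575, 578.49235859, 301.98488424]), 'orientation': array([ 1.92192556e-01,  9.81356996e-01, -6.66413676e-04, -1.52584214e-04]), 'force': array([ 0.84783451, -0.31391884, -0.08986279]), 'wrist_torque': array([-0.00293784, -0.0083312 , -0.00542883]), 'width': 87.9188732801908}
```

View pics/scene0.png

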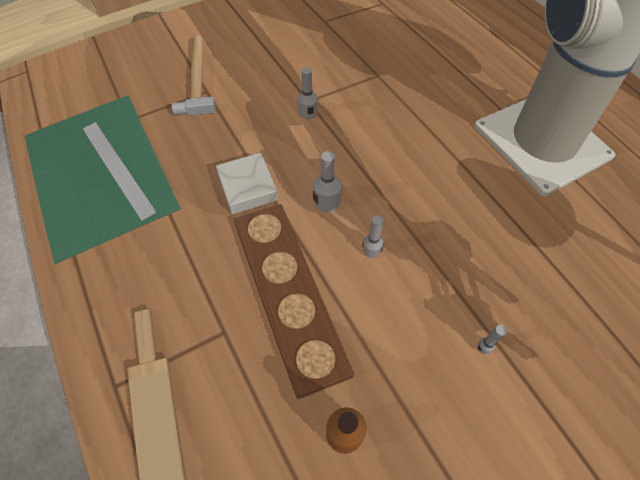

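View pics/top0.png

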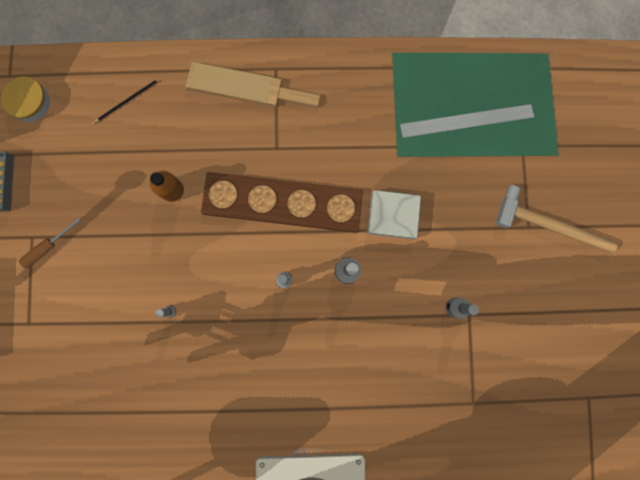

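The slab is on the robot's right, so d goes to pad1, c to pad2, b to pad3 and a to pad4. I'll zoom in next.

```bash
cat > h.py <<'E'
import numpy as np, cv2
from station import env, set_gripper, viewer, workorder
from scipy.spatial.transform import Rotation as R
def params(n):
    p=viewer.camera_params(n)
    K=np.array([[p['fx'],0,p['cx']],[0,p['fy'],p['cy']],[0,0,1]]); 
    if n=='wrist':
        s=env.read_state(); T=np.eye(4);T[:3,:3]=R.from_quat(s['orientation']).as_matrix();T[:3,3]=s['tool_pos'];T=T@p['tool_from_camera']
    else: T=p['pose']
    return K,np.array(p['dist']),T
def unproj(P,uv,z):
    K,d,T=P
    q=cv2.undistortPoints(np.array(uv,float).reshape(-1,1,2),K,d).reshape(-1,2)
    ray=np.c_[q[:,0],-q[:,1],-np.ones(len(q))]@T[:3,:3].T
    c=T[:3,3]; return c+ray*((z-c[2])/ray[:,2])[:,None]
def proj(P,X):
    K,d,T=P
    X=(np.array(X,float).reshape(-1,3)-T[:3,3])@T[:3,:3]
    return cv2.projectPoints(X*[1,-1,-1],np.zeros(3),np.zeros(3),K,d)[0].reshape(-1,2)
E
python3 - <<'E'
import cv2
t=cv2.imread('pics/top0.png'); s=cv2.imread('pics/scene0.png')
cv2.imwrite('pics/t1.png',cv2.resize(t[160:330,140:340],None,fx=4,fy=4,interpolation=2)[:600])
cv2.imwrite('pics/t2.png',cv2.resize(t[160:330,300:500],None,fx=4,fy=4,interpolation=2)[:600])
from h import *
P=params('top')
print(unproj(P,[(223,194),(262,199),(301.5,204),(341,208)],22))
print(unproj(P,[(347,270),(460,308),(285,281),(163,312),(395,214)],0))
E
```

```text
[[641.32812703 169.49291958  22.        ]
 [629.23302449  88.91754697  22.        ]
 [617.20222837   7.51413259  22.        ]
 [607.3197265  -73.94935009  22.        ]]
[[ 479.93856491  -84.58985452    0.        ]
 [ 395.23742736 -319.11529838    0.        ]
 [ 459.89464238   44.91042849    0.        ]
 [ 401.08981185  297.63579465    0.        ]
 [ 596.19301626 -190.2041951     0.        ]]
```

View pics/t1.png

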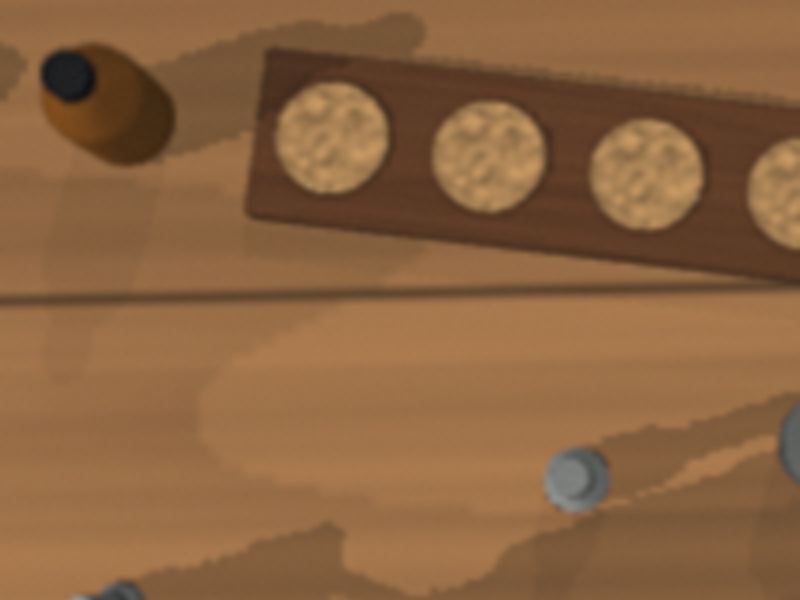

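View pics/t2.png

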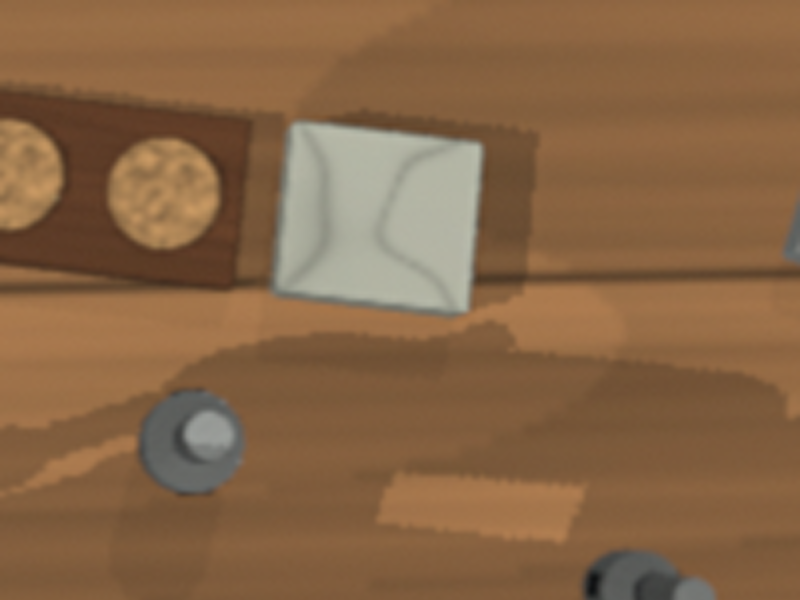

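```bash
cat >> h.py <<'E'
DIM=dict(a=(24,16,80),b=(33,18,95),c=(42,20,110),d=(51,22,125))
def circ(x,y,z,r,n=48):
    t=np.linspace(0,2*np.pi,n,endpoint=False); return np.c_[x+r*np.cos(t),y+r*np.sin(t),np.full(n,z)]
def overlay(im,P,items,S,off):
    for k,(x,y,z0) in items.items():
        D,s,H=DIM[k]
        for z,r,c in((0,D/2,(0,0,255)),(H-55,s/2,(0,255,255)),(H,s/2,(0,255,0))):
            q=(proj(P,circ(x,y,z0+z,r))-off+.5)*S-.5
            cv2.polylines(im,[np.round(q*16).astype(int)],True,c,1,cv2.LINE_AA,4)
def crop(im,u,v,w,S):
    u,v=int(u),int(v); u0=max(0,u-w);v0=max(0,v-w); return cv2.resize(im[v0:v0+2*w,u0:u0+2*w],(2*w*S,2*w*S),interpolation=cv2.INTER_CUBIC),np.array([u0,v0])
def mosaic(n,im,items,fn,w=35,S=4):
    P=params(n) if isinstance(n,str) else n; out=[]
    for k,(x,y,z0) in items.items():
        c=proj(P,[x,y,z0+40])[0]; m,off=crop(im,c[0],c[1],w,S); 
        m2=m.copy(); overlay(m2,P,{k:(x,y,z0)},S,off); cv2.putText(m2,k,(5,20),0,.6,(255,255,255),1); out.append(m2)
    h=len(out)//2
    cv2.imwrite(fn,np.vstack([np.hstack(out[:h]),np.hstack(out[h:2*h])]))
E
python3 - <<'E'
from h import *
it=dict(d=(480,-84,0),c=(395,-319,0),b=(460,45,0),a=(401,292,0))
mosaic('top',cv2.imread('pics/top0.png'),it,'pics/mt.png')
mosaic('scene',cv2.imread('pics/scene0.png'),it,'pics/ms.png')
E
```

```text
(no output)
```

View pics/mt.png

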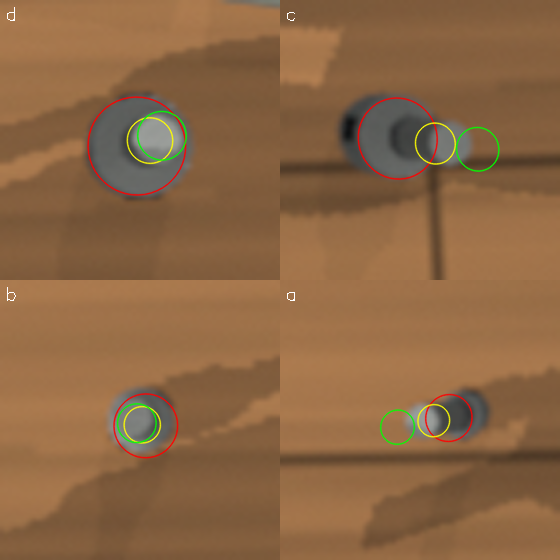

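View pics/ms.png

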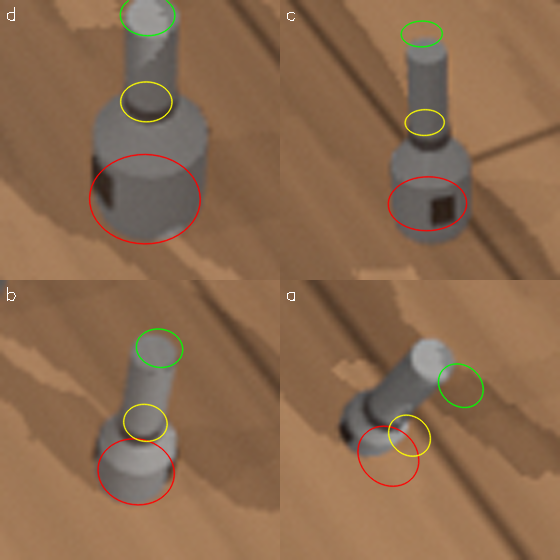

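```bash
python3 - <<'E'
from h import *
from scipy.optimize import least_squares
it=dict(d=(480,-84,0),c=(395,-319,0),b=(460,45,0),a=(401,292,0))
dt=dict(d=(-6,2),c=(-28,-5),b=(0,-6),a=(23,-6)); ds=dict(d=(2,-2),c=(5,17),b=(-2,0),a=(-30,-26))
new={}
for k,(x,y,_) in it.items():
    H=DIM[k][2]; r=[]
    for n,d in(('top',dt),('scene',ds)):
        P=params(n); u=proj(P,[x,y,H])[0]+np.array(d[k])/4; r.append(unproj(P,[u],H)[0,:2])
    m=(r[0]+r[1])/2; print(k,r,m); new[k]=(*m,0)
mosaic('top',cv2.imread('pics/top0.png'),new,'pics/mt2.png')
mosaic('scene',cv2.imread('pics/scene0.png'),new,'pics/ms2.png')
# pads
uv=[(341,208.2),(301.7,203.6),(262.2,198.9),(223,194.3)]
W=unproj(params('top'),uv,22)[:,:2]; 
c=W.mean(0); dv=W[3]-W[0]; L=np.linalg.norm(dv); dv/=L; print('pads',L/3); pads=[c+dv*82*(i-1.5) for i in range(4)]; print(np.round(pads,1),np.arctan2(dv[1],dv[0]))
s=cv2.imread('pics/scene0.png')
Ps=params('scene'); sc=s.copy()
for p in pads:
    cv2.polylines(sc,[np.round(proj(Ps,circ(*p,22,29))*16).astype(int)],True,(0,255,0),1,cv2.LINE_AA,4)
cv2.imwrite('pics/pads_s.png',cv2.resize(sc[190:390,220:380],None,fx=3,fy=3,interpolation=2))
E
```

```text
d [array([479.15447551, -81.24757744]), array([478.76306378, -84.54553536])] [478.95876964 -82.8965564 ]
c [array([ 397.67730136, -305.90328274]), array([ 399.00419656, -306.27562541])] [ 398.34074896 -306.08945408]
b [array([462.79166026,  44.95785879]), array([460.68070322,  44.62195922])] [461.73618174  44.78990901]
a [array([403.62689743, 281.09363178]), array([404.09960378, 279.04479268])] [403.8632506  280.06921223]
pads 81.92119987529932
[[606.9 -74. ]
 [618.1   7.2]
 [629.4  88.4]
 [640.7 169.6]] 1.432846288680603
```

View pics/mt2.png

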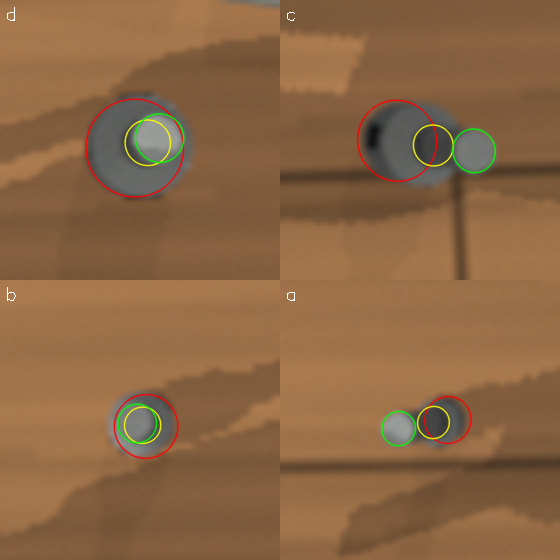

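View pics/ms2.png

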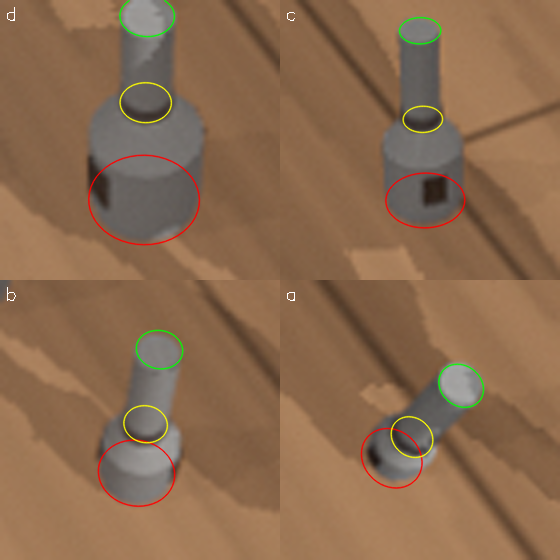

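View pics/pads_s.png

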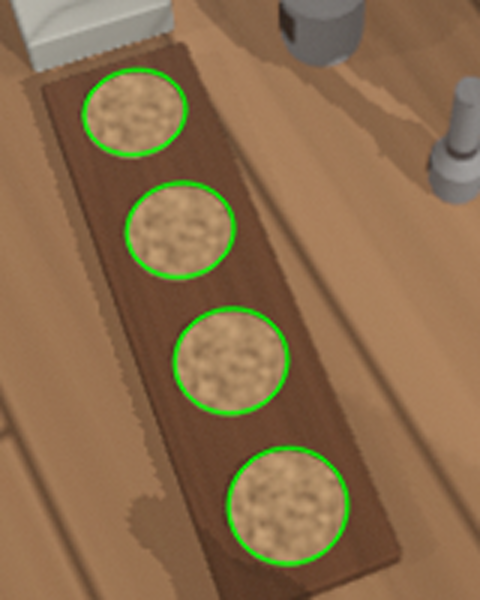

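Overlays fit well: all four punches stand upright, and the pads match in both views. Going to d first, with a wrist check from hover.

```bash
cat >> h.py <<'E'
IT=dict(d=(479.1,-83.8,0),c=(398.3,-306.1,0),b=(461.7,44.8,0),a=(403.9,280.1,0))
ROW=1.4328
PAD=dict(d=(606.9,-74.0),c=(618.1,7.2),b=(629.4,88.4),a=(640.7,169.6))
def quat(alt=0):
    ang=ROW-np.pi/2+alt*np.pi; f=(ang+np.pi/2)/2
    return np.array([np.cos(f),np.sin(f),0,0])
E
python3 - <<'E'
from h import *
for alt in(0,1):
  for k in 'dcba':
    for (x,y) in (IT[k][:2],PAD[k]):
        for z in(160,300):
            q=env.ik([x,y,z],quat(alt)); print(alt,k,z,None if q is None else np.round(q,2))
E
```

```text
0 d 160 [-0.2   0.45  2.02 -0.    0.67 -0.06]
0 d 300 [-0.2   0.22  1.93 -0.    0.99 -0.06]
0 d 160 [-0.14  0.59  1.74 -0.    0.81 -0.  ]
0 d 300 [-0.14  0.41  1.66 -0.    1.07 -0.  ]
0 c 160 [-0.68  0.47  1.99 -0.    0.68 -0.54]
0 c 300 [-0.68  0.25  1.9  -0.    1.   -0.54]
0 c 160 [-0.01  0.6   1.73 -0.    0.82  0.13]
0 c 300 [-0.01  0.42  1.65 -0.    1.08  0.13]
0 b 160 [ 0.07  0.43  2.07 -0.    0.64  0.21]
0 b 300 [ 0.07  0.19  1.98 -0.    0.98  0.21]
0 b 160 [ 0.12  0.62  1.68 -0.    0.84  0.26]
0 b 300 [ 0.12  0.44  1.61 -0.    1.09  0.26]
0 a 160 [ 0.58  0.46  2.01 -0.    0.67  0.72]
0 a 300 [ 0.58  0.23  1.92 -0.    0.99  0.72]
0 a 160 [ 0.24  0.65  1.62 -0.    0.87  0.38]
0 a 300 [ 0.24  0.48  1.54 -0.    1.12  0.38]
1 d 160 None
1 d 300 None
1 d 160 None
1 d 300 None
1 c 160 None
1 c 300 None
1 c 160 None
1 c 300 None
1 b 160 None
1 b 300 None
1 b 160 None
1 b 300 None
1 a 160 [ 0.58  0.46  2.01 -0.    0.67 -2.42]
1 a 300 [ 0.58  0.23  1.92 -0.    0.99 -2.42]
1 a 160 None
1 a 300 None
```

```bash
python3 - <<'E'
from h import *
x,y,_=IT['d']
env.reach([x,y,265],quat()); env.hold(.2)
P=params('wrist'); im=viewer.camera('wrist'); s=env.read_state(); print(s['time_s'],s['tool_pos'],s['force'])
overlay(im,P,dict(d=IT['d']),1,np.zeros(2)); cv2.imwrite('pics/w1.png',im)
E
```

```text
2.8583 [479.22701467 -83.42493233 264.98844838] [ 0.19118345 -0.42185076  0.12928136]
```

View pics/w1.png

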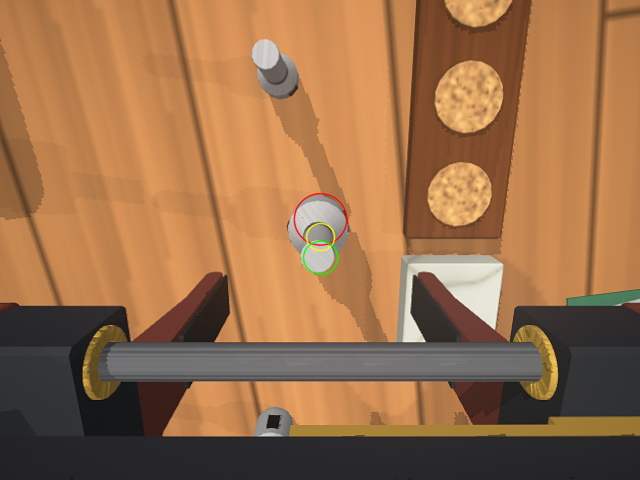

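```bash
cat >> h.py <<'E'
def pick(k,adj=(0,0)):
    H=DIM[k][2]; x,y=np.array(IT[k][:2])+adj
    zg=H-30+61
    env.reach([x,y,max(260,zg+100)],quat()) if np.hypot(*(env.read_state()['tool_pos'][:2]-[x,y]))>3 else None
    st=env.move_l([x,y,zg],rate=100,f_stop=15); print('down',st)
    if st: return False
    set_gripper(5); s=env.read_state(); print('w',s['width'],'f',s['force'])
    env.move_l([x,y,zg+40],rate=60); s=env.read_state(); print('w',s['width'],'f',s['force'],'t',s['time_s'])
    return abs(s['width']-DIM[k][1])<3
def place(k):
    H=DIM[k][2]; zg=H-30+61; px,py=PAD[k]; x,y=env.read_state()['tool_pos'][:2]
    zc=zg+(170 if k=='c' else 60)
    env.move_l([x,y,zc],rate=150); env.move_l([px,py,zc],rate=180)
    env.move_l([px,py,zg+27],rate=130); env.hold(.3); f=env.read_state()['force']
    st=env.move_l([px,py,zg+19],rate=15,f_stop=5); s=env.read_state(); print('contact',st,s['tool_pos'],'expz',zg+22,f,s['force'],s['time_s'])
def release(k):
    H=DIM[k][2]; p=env.read_state()['tool_pos']
    set_gripper(DIM[k][1]+30); env.hold(.2); s=env.read_state();print('rel f',s['force'],s['width'])
    env.move_l([p[0],p[1],p[2]+80],rate=100); set_gripper(88); print(env.read_state()['time_s'])
E
python3 - <<'E'
from h import *
P=params('wrist'); print(unproj(P,[(460,194),(469,96)],22))
if pick('d'): place('d')
cv2.imwrite('pics/s2.png',viewer.camera('scene')); 
E
```

```text
[[607.3113078  -73.75628209  22.        ]
 [618.23311469   7.92741288  22.        ]]
down False
w 21.026459475220072 f [-0.72313108  0.82044654 -0.36169914]
w 21.081720298553833 f [ 0.67392475  1.12818483 -4.30728747] t 5.95
contact True [606.88100496 -73.97530326 177.74183085] expz 178 [-4.08556954e-03  1.59159995e-01 -4.45325740e+00] [-1.12645043  0.54826818  5.24288671] 8.2167
```

View pics/s2.png

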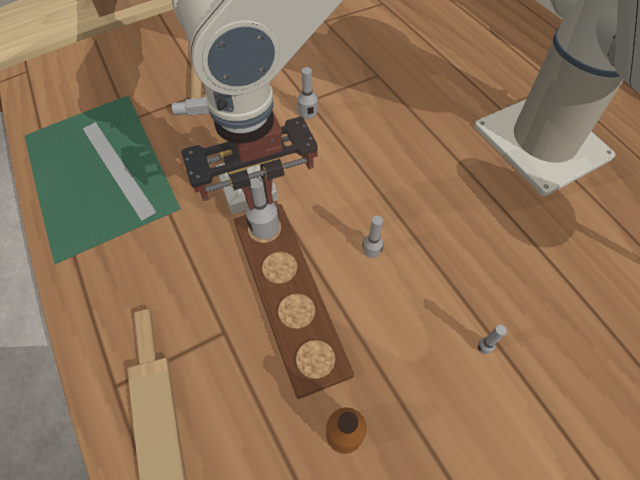

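Punch d is upright on pad 1 (around 264,222), and contact came at the expected height. I'll release it, then check c from hover.

```bash
python3 - <<'E'
from h import *
release('d')
P=params('wrist'); im=viewer.camera('wrist'); overlay(im,P,dict(d=(*PAD['d'],22)),1,np.zeros(2)); cv2.imwrite('pics/w2.png',im)
x,y,_=IT['c']
env.move_l([px:=env.read_state()['tool_pos'][0],env.read_state()['tool_pos'][1],290],rate=150)
env.reach([x,y,260],quat()); env.hold(.2)
P=params('wrist'); im=viewer.camera('wrist'); overlay(im,P,dict(c=IT['c']),1,np.zeros(2)); cv2.imwrite('pics/w3.png',im)
E
```

```text
rel f [-0.00540631 -0.04959302 -0.00331616] 51.9668369173305
10.8167
```

View pics/w2.png

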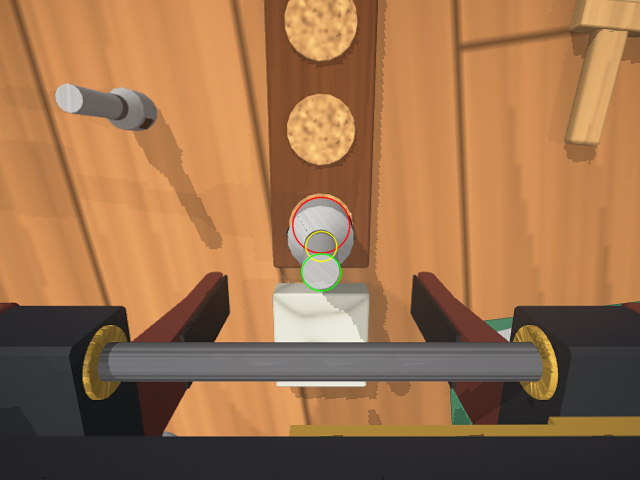

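View pics/w3.png

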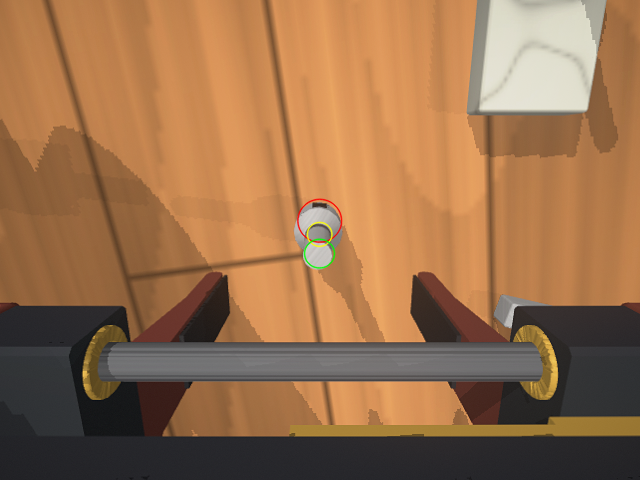

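d fits its pad prediction, and c's circle at (319,255) matches. I'll continue with c, then hover over b.

```bash
cat >> h.py <<'E'
def goto(k):
    s=env.read_state()['tool_pos']; env.move_l([s[0],s[1],290],rate=150)
    x,y,_=IT[k]; env.reach([x,y,260],quat()); env.hold(.2)
    P=params('wrist'); im=viewer.camera('wrist'); overlay(im,P,{k:IT[k]},1,np.zeros(2)); cv2.imwrite(f'pics/wpre_{k}.png',im)
def view(k):
    P=params('wrist'); im=viewer.camera('wrist'); overlay(im,P,{k:(*PAD[k],22)},1,np.zeros(2)); cv2.imwrite(f'pics/wpost_{k}.png',im)
E
python3 - <<'E'
from h import *
if pick('c'):
    place('c'); release('c'); view('c'); goto('b')
E
```

```text
down False
w 18.98803366232946 f [ 0.33571747 -0.27766254 -0.96584289]
w 19.15360995415913 f [-0.02052847  0.24723404 -2.8186652 ] t 15.8917
contact True [618.04003383   7.23199169 162.77722509] expz 163 [-0.18291722  0.73566161 -1.70779765] [-0.90951199 -0.12727771  4.40628035] 21.1417
rel f [0.46174091 0.21061882 0.85500484] 50.156059048325794
23.7167
```

View pics/wpost_c.png

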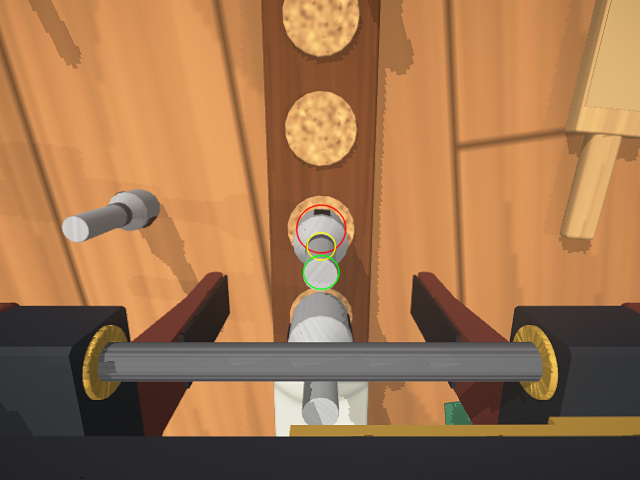

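View pics/wpre_b.png

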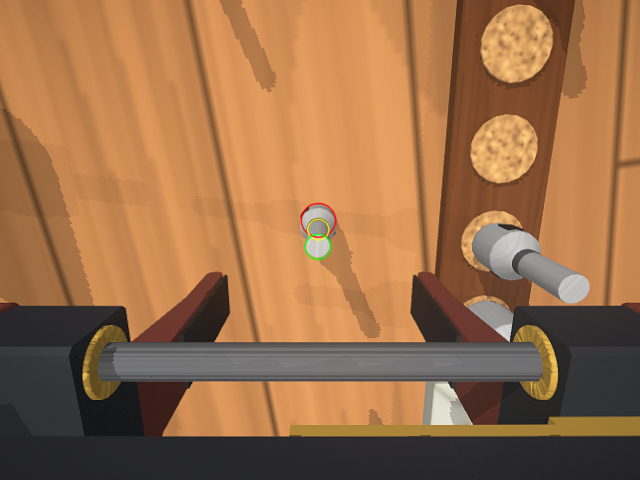

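c is centred and b's prediction matches at (318,247). Continuing with b.

```bash
python3 - <<'E'
from h import *
if pick('b'):
    place('b'); release('b'); view('b'); goto('a')
E
```

```text
down False
w 16.937973245203604 f [-0.01179665  0.48195161 -0.8427812 ]
w 16.85182387505534 f [-0.56966739  0.35069753 -2.05688107] t 28.5667
contact True [629.62474218  88.40034525 147.96477698] expz 148 [-0.3071398  -0.4280941  -2.34043246] [-0.08418069 -0.14794046  3.60696226] 31.075
rel f [-0.29841297 -0.55425294 -0.24866723] 47.9156904152175
33.675
```

View pics/wpost_b.png

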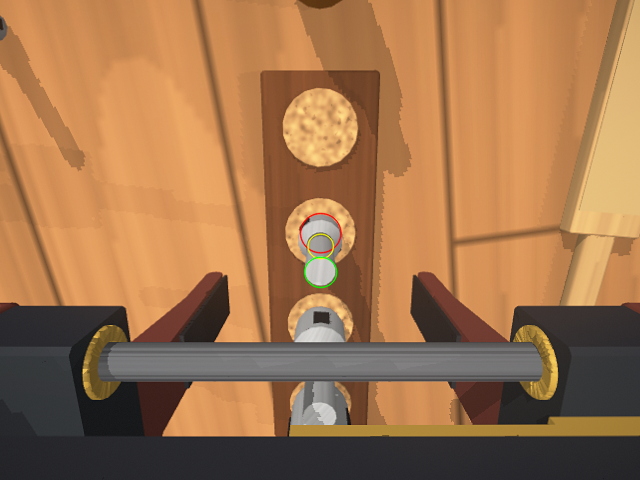

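View pics/wpre_a.png

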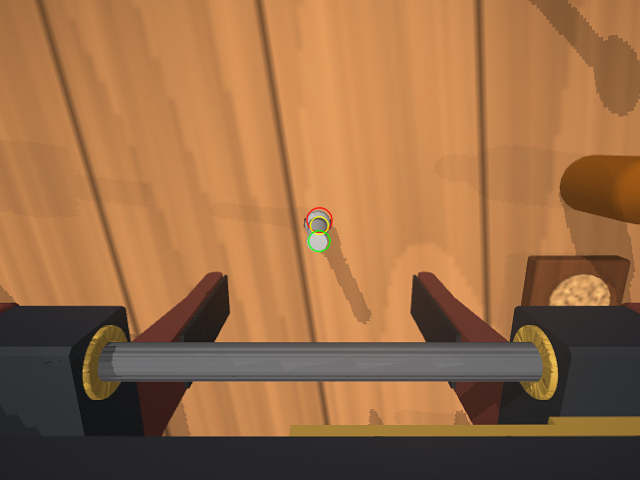

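b is centred and a matches at (319,241). Placing a now. The gripper body stays at least 23 mm above the bottle top.

```bash
python3 - <<'E'
from h import *
if pick('a'):
    place('a'); release('a'); view('a')
    s=env.read_state()['tool_pos']; env.move_l([s[0],s[1],300],rate=150)
    env.reach([400,0,330],quat()) ; env.move_joints([-1.6,*env.read_state()['qpos'][1:]]); env.hold(.3)
    for n in('top','scene'):
        im=viewer.camera(n); cv2.imwrite(f'pics/{n}F.png',im); mosaic(n,im,{k:(*PAD[k],22) for k in PAD},f'pics/mF{n}.png')
    print(env.read_state()['time_s'])
E
```

```text
down False
w 14.71193520594943 f [-0.44804673  0.17905563  0.4016714 ]
w 15.028158209494965 f [ 0.06324958  0.29790339 -1.47228034] t 39.25
contact True [640.83293166 169.63789301 133.00915662] expz 133 [-0.24753608 -0.13035427 -1.75744038] [-0.49628227 -0.49495548  4.76594642] 42.2417
rel f [-0.59266967  0.50685872 -0.09779492] 45.98829960973854
44.8667
49.225
```

View pics/mFtop.png

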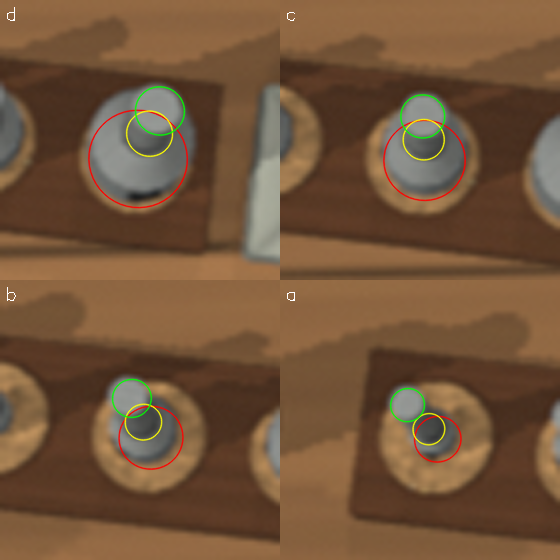

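View pics/mFscene.png

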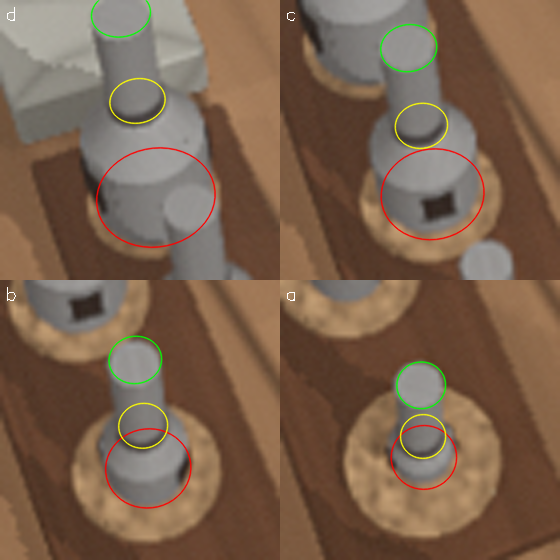

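View pics/sceneF.png

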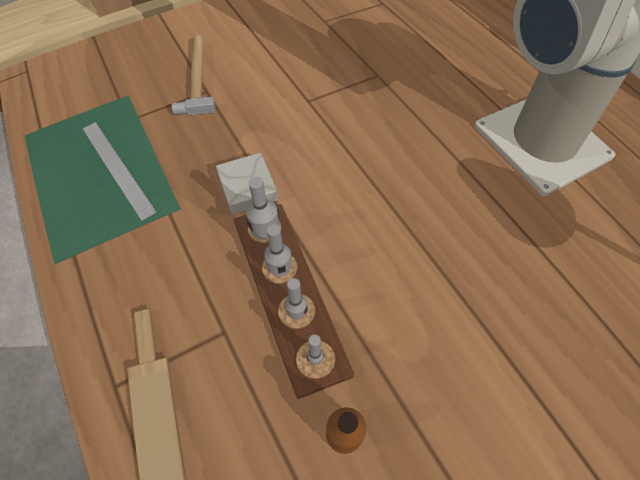

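View pics/topF.png

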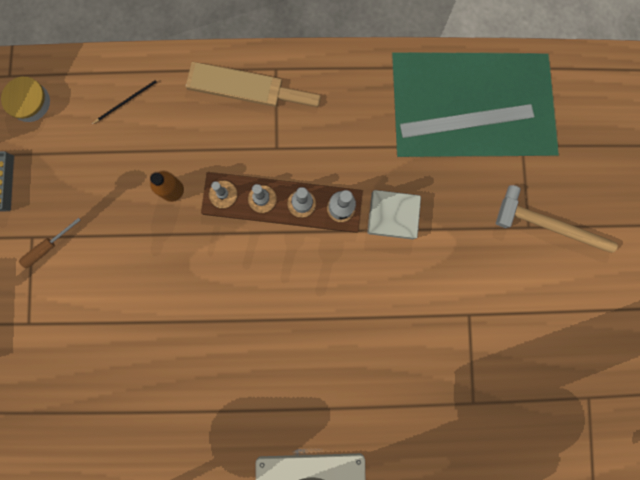

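All four punches stand upright and centred in the right order. The bottle hasn't moved: it's still at about (165,186) in the top view. The arm is clear, so I'm handing in.

```bash
python3 - <<'E'
from h import *
print(workorder.sign_off())
E
```

```text
the job is handed in; nothing more can be done
None
```

The four punches now stand upright on the cork pads in size order, and the job is handed in. The slab is at the pad 1 end, so the largest (d) is on pad 1, then c on pad 2, b on pad 3 and the smallest (a) on pad 4 beside the bottle.

- **Placing:** I gripped each punch by its shank and lowered it until it touched. Contact came within 0.3 mm of the expected height every time.
- **Final pictures:** In the top and scene views every punch is upright, within about 1–2 mm of its pad centre. The camera calibration is only good to about 2 mm, so that is the limit of this check.
- **Bottle:** It shows in the same place as before the job, and the gripper body stayed clear above it.
- **Limits:** The clock read 49 s at the last check, against the 99 s allowed. Wrist forces were about 5 N at most in the readings I took. The arm was clear of everything when I handed in.

No check failed or disagreed.

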